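# Load the bench steriliser with spatula and cap wrench

## Task

Lay the blue spatula in the blue-floored compartment and the orange bottle-cap wrench in the orange-floored compartment of the white steriliser dock, each flat on the compartment's floor with its head in the wide pocket; set them down, do not let them fall. Once both lie in place, start the cycle by pressing the red sprung paddle all the way down, then let it spring back up. Leave the reagent bottle and the tip box where they stand.

Things in the scene. Friction and masses are not known exactly. Their poses are not given: they have to be found in the camera images.
- spatula: Loose spatula, all sizes in mm: 175 long, 70 g. Blue bar handle 110 x 16 wide x 14 high, from x = -87.5 to +22.5; flat steel blade 65 x 34 wide x 4 thick, from x = +22.5 to +87.5. Origin at mid-length on the flat underside, z up, x towards the blade (head). Centre of mass within 10 mm of the origin; grip the handle across y at about x = -10.
- spatula_head (a point): Centre of the spatula's blade, on the underside, 55 mm ahead (+x) of the spatula's origin.
- wrench: Loose orange bottle-cap wrench, sizes in mm: 150 long, 12 high throughout, 60 g. Handle 18 wide from x = -75 to +22; ring head 56 outside diameter, 40 inside, centred at x = +47. Origin at mid-length on the flat underside, z up, x towards the ring head. Centre of mass within 10 mm of the origin; grip the handle across y at about x = -9.
- wrench_head (a point): Centre of the wrench's ring head, on the underside, 47 mm ahead (+x) of the wrench's origin.
- spatula_nest_floor (a point): Centre of the blue floor of the spatula's compartment, 17 mm above the bench; spatula in place: origin and axes here, 5 mm play. x: to the wide head pocket, z up. White blocks 12 high bound a hollow 187 long: head pocket 44 wide, x +28 to +93.5; tail pocket 26 wide, x -93.5 to -45; between them no blocks (finger room). Insert 200 x 104; the two are side by side, 108 apart, either one left.
- wrench_nest_floor (a point): Centre of the orange floor of the wrench's compartment, 17 mm above the bench; wrench in place: origin and axes here, 5 mm play. x: to the wide head pocket, z up. White blocks 12 high bound a hollow 162 long: head pocket 66 wide, x +24 to +81; tail pocket 28 wide, x -81 to -42; between them no blocks (finger room).
- dock: Fixed white steriliser dock, base plate 230 x 225 x 12 mm high, carrying both compartment inserts. Origin: centre of its underside, on the bench; x towards the grey lamp bar (36 high) on its far edge, where both head pockets are; y towards the paddle. A white housing 60 high (70 along x, y = 112 to 136) stands beside the paddle's hinge.
- paddle_press (a point): Point to press on top of the red sprung paddle (44 along dock x, 70 along dock y, 8 mm thick), 53 out from its hinge (along dock x at y = +140, 45 above the bench). At rest the paddle rises outwards 0.2 rad and this point is about 60 above the bench; fully pressed about 36: a stroke of about 24 straight down.
- paddle (a joint): Paddle angle, rad: 0 at rest (up), 0.45 at its hard stop (fully down). A spring returns it; at the press point it takes about 2 N to start and 9 N to reach the stop.
- reagent_bottle: Bystander: whitish bottle with red cap, diameter 70, 100 mm high. Origin at the centre of its underside.
- tip_box: Bystander: grey box with pale blue lid, 85 x 120 x 65 mm high. Origin at the centre of its underside.
Mind the look-alikes: they are no part of the job. What is meant by the spatula is not green, and is the smaller of those in its own colour. Leave any yellow look-alike of the wrench alone.

How it is judged:
By the outcome, as a careful person would: the job done as asked, in the order asked, and still so for the second after the job is handed in, with the robot touching nothing.
It also fails if it takes over 67 s, if anything falls off the work surface, if the arm or the gripper's body presses on something with over 40 N, if the wrist force passes 120 N, or if a joint passes its speed limit or range.

## Robot

A 7-joint arm with a two-finger parallel gripper is mounted at the origin on the work surface. World frame = base frame: x ahead of the robot, y to its left, z up, the work surface at z = 0. Lengths are in m, angles in rad, forces in N, time in s.
With the tool pointing down it reaches from about 0.4 to 0.875 m from the base axis. Payload 4.4 kg.
Tool frame: the origin (TCP) lies midway between the tips of the shut fingers; the grasp point (between the pads) lies 19 mm behind it; z points along the fingers, y is the line along which they close (so a half turn about z gives the same grasp; the last joint's range is limited). The gripper opens to 85 mm and grips with 20 to 120 N. Pads are 22 mm wide; open, the fingers measure 114 mm over their backs; the gripper's body (76 mm by 85 mm) begins 54 mm behind the grasp point. The pads swing forward as they close: fully open they stand 13 mm farther back than shut.
Start: joints at [1.216, 0.628, 0.038, 1.517, -0.027, 0.996, -0.02], TCP at [0.185, -0.623, 0.231] pointing down, gripper open.
Joint ranges: [-3.06, 3.06], [-0.37, 2.12], [-1.25, 1.32], [0.18, 2.47], [-1.1, 4.24], [0.23, 1.98], [-2.94, 2.94]. Speed limits (rad/s): [2.57, 2.57, 3.14, 3.14, 3.14, 3.14, 3.14].

## Interface

Orientations are given as a rotation vector (axis times angle).
In Python, from workcell import r gives the robot as it stands.
- The arm moves only by the tool send_rows, never from a script. Its argument "increments" is a list that holds one entry, the list of rows, each a list of 5 numbers: the shift along the tool's x, y, z in mm, then the turn about the tool's z in rad, then the opening, from -1 (shut) to 1 (fully open). A call has exactly 8 rows; each row shifts and turns the commanded pose from where the row before left it, along the tool's axes as they then stand; what a row does not reach is not made up. A row lasts 1/12 s, in which the tool goes at most 41.7 mm and 7.16 degrees, less where a joint would pass 70% of its speed; a pose out of reach is approached as far as the arm can. A call with a gripper value outside its range is refused whole. The fingers move at their own pace and stop on an object; the grip force is fixed at half the most. Time passes only in rows, so rows that do not move let the fingers close, or fill a call up. It gives the time, the measured TCP pose, the force, the opening and the grip force at its end, in the units of the state.
- r.get_state(): the state, without advancing time (a new reading comes with each control period).
- r.capture(name): name is "side" or "top"; returns the picture (384x512x3 uint8, red, green, blue); there is no depth.
- r.camera_info(name): a dict with "intrinsics" (3x3 intrinsics, pixels), "k1" (the pictures are not rectified: a ray, as slopes to the right and down, at radius r is drawn at 1 + k1 r^2 times it, then the intrinsics apply), "position" and "rotation" of the camera in the world. Camera axes: x right, y up, looking along -z (the intrinsics and any distortion apply to the point x, -y, -z); pixel columns grow to the right and rows downward; lengths in m; the calibration is good to about 2 mm. A picture is of the moment at which its call begins. camera_info takes no time and is no camera call.
- r.finish_job(): hands the job in; it is judged then, once.
The state is a dict: "clock": time; "joint_positions": joint angles; "joint_velocities": joint speeds; "joint_torque": joint torques, N m; "tool_pos": TCP position; "orientation": TCP orientation; "ft_force": force on the tool from outside, world axes, zero at the start; "moment": the same for the moment, N m; "gripper_width": finger opening in m; "finger_force": force on a finger pad.
Only numpy, scipy, OpenCV 4.12 (cv2) and the standard library are available. Lean on these libraries where they do the work, as an engineer would, in place of code of your own. Each camera call takes 0.05 s, during which the arm holds its last target. There are 200 camera calls.

## Working session

There is one attempt and no reset: what is moved stays moved. The work goes in short steps, Python scripts to look and compute and a tool call to move; the robot and the scene stay as the last step left them, time stands still between calls to the robot, and variables do not carry over. Pictures are saved under pics/ and viewed, at most 10 in all, crops included, and the job is handed in when it is done.

Besides the shell and the picture viewer there is one more tool, called as name([rows], argument=value, ...), one row to a line, values as JSON. send_rows: Moves the arm, as the interface text tells. Its arguments: {"type":"object","properties":{"increments":{"type":"array","items":{"type":"array","items":{"type":"array","items":{"type":"number"}}}}},"required":["increments"]}

```bash
mkdir -p pics; ls; cat > h.py <<'E'
import numpy as np, cv2
from workcell import r
def save(n,f):
    im=r.capture(n); cv2.imwrite(f,im[:,:,::-1]); return im
def ray(n,uv):
    c=r.camera_info(n);K=np.array(c["intrinsics"],float);k=float(c["k1"])
    uv=np.atleast_2d(np.array(uv,float))
    p=cv2.undistortPoints(uv.reshape(-1,1,2),K,np.array([k,0,0,0,0.]),None,None).reshape(-1,2)
    d=np.c_[p[:,0],-p[:,1],-np.ones(len(p))]@np.array(c["rotation"],float).T
    return np.array(c["position"],float),d
def onz(n,uv,z):
    o,d=ray(n,uv); return o+d*((z-o[2])/d[:,2])[:,None]
E
python3 - <<'E'
from h import *
a=save("top","pics/top0.png");b=save("side","pics/side0.png")
for n in("top","side"):print(r.camera_info(n))
s=r.get_state();print(s)
E
```

```text
pics
{'intrinsics': array([[452.66023868,   0.        , 256.61563325],
       [  0.        , 452.66023868, 195.56924162],
       [  0.        ,   0.        ,   1.        ]]), 'k1': -0.04302539812067657, 'position': array([ 0.25305273, -0.07777796,  1.44532263]), 'rotation': array([ 0.14494557, -0.12859716, -1.55946083])}
{'intrinsics': array([[458.04105458,   0.        , 243.4072866 ],
       [  0.        , 458.04105458, 193.11243546],
       [  0.        ,   0.        ,   1.        ]]), 'k1': -0.13489440610444045, 'position': array([0.0626435 , 0.95959133, 1.14738042]), 'rotation': array([ 0.23762537, -1.07664011, -2.54621707])}
{'clock': 0.1, 'joint_positions': array([ 1.2161973 ,  0.62925447,  0.03844488,  1.51828186, -0.02697994,
        0.99630256, -0.01999532]), 'joint_velocities': array([ 3.51319441e-05, -2.61603197e-03, -8.82461163e-05, -3.52059372e-03,
        1.01161134e-03,  4.04571582e-04, -3.72895697e-04]), 'joint_torque': array([ 2.65503200e-03, -5.64525568e+01,  1.23038314e+00, -1.93971312e+01,
        1.13367004e-02,  5.43028582e-03, -2.15933392e-05]), 'tool_pos': array([ 0.18498193, -0.62252897,  0.23047609]), 'orientation': array([-3.10720589e+00, -4.51847834e-01,  4.44359024e-04]), 'ft_force': array([ 0.4544287 , -0.17161874,  0.55602735]), 'moment': array([ 0.00353159, -0.0140561 , -0.0265679 ]), 'finger_force': 0.0, 'gripper_width': 0.08534302187088261}
```

View pics/top0.png

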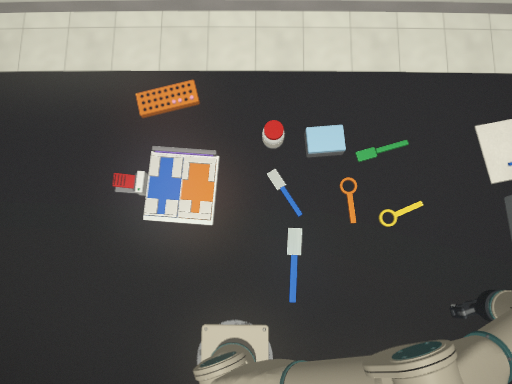

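View pics/side0.png

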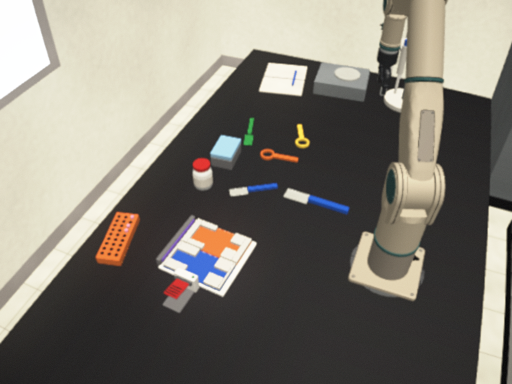

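Candidates in the top view are spatulas at (285,192) small blue, (294,265) large blue and (382,150) green, and wrenches at (349,200) orange and (400,213) yellow. The small blue spatula (smaller of its colour) and the orange wrench fit. The dock is at (182,187), with the paddle at (124,181). I'll measure them and confirm in one crop.

```bash
sed -i 's/np.array(c\["rotation"\],float).T/cv2.Rodrigues(np.array(c["rotation"],float))[0].T/' h.py
cat >> h.py <<'E'
def mask(im,col):
    h=cv2.cvtColor(im,cv2.COLOR_RGB2HSV)
    lo,hi={"blue":((100,150,60),(125,255,255)),"orange":((5,150,90),(17,255,255)),"red":((0,150,60),(4,255,255)),"yellow":((22,120,90),(35,255,255))}[col]
    m=cv2.inRange(h,lo,hi)
    if col=="red": m|=cv2.inRange(h,(172,150,60),(180,255,255))
    return m
def blobs(n,im,col,z,amin=40):
    k,l,s,c=cv2.connectedComponentsWithStats(mask(im,col))
    out=[]
    for i in range(1,k):
        if s[i,4]<amin: continue
        v,u=np.nonzero(l==i); P=onz(n,np.c_[u,v],z)[:,:2]
        (cx,cy),(w,h),a=cv2.minAreaRect((P*1000).astype(np.float32))
        if w<h: w,h,a=h,w,a+90
        out.append((c[i].round(0),s[i,4],np.array([cx,cy]),w,h,a,P.mean(0)*1000))
    return out
E
python3 - <<'E'
from h import *
np.set_printoptions(precision=1,suppress=True)
for n in("top","side"):
    im=cv2.imread(f"pics/{n}0.png")[:,:,::-1].copy()
    for col,z in(("blue",.014),("orange",.012),("red",.055)):
        for b in blobs(n,im,col,z): print(n,col,b[0],b[1],"rect",b[2],"LxW %.0f %.0f ang %.1f"%b[3:6],"mean",b[6])
    if n=="top":
        # floors at 17mm
        for col in("blue","orange"):
            for b in blobs(n,im,col,.017,400): print("floor",col,b[0],b[2],"%.0f %.0f %.1f"%b[3:6],b[6])
im=cv2.imread("pics/top0.png")
c=np.hstack([cv2.resize(im[140:310,110:230],None,fx=3,fy=3,interpolation=2),cv2.resize(im[140:310,255:365],None,fx=3,fy=3,interpolation=2)])
print(c.shape);cv2.imwrite("pics/crop0.png",c)
E
```

```text
top blue [159. 177.] 367 rect [563.7 256.5] LxW 146 49 ang 154.0 mean [563.3 255.2]
top blue [291. 201.] 178 rect [ 487.8 -171.8] LxW 108 17 ang 33.2 mean [ 487.4 -172.3]
top blue [293. 279.] 330 rect [ 244.2 -176.5] LxW 145 22 ang 177.4 mean [ 243.8 -176.5]
top orange [167.  98.] 1384 rect [836.  242.2] LxW 205 92 ang 104.5 mean [835.4 243.3]
top orange [198. 186.] 1014 rect [530.8 129.3] LxW 159 100 ang 175.8 mean [536.7 129.6]
top orange [350. 198.] 325 rect [ 493.7 -355. ] LxW 150 52 ang 178.2 mean [ 498.6 -360.6]
top red [273. 129.] 305 rect [ 713.2 -114.7] LxW 64 61 ang 0.3 mean [ 714.2 -114.4]
top red [123. 180.] 259 rect [545.3 359.4] LxW 66 43 ang 85.5 mean [545.  358.8]
floor orange [167.  98.] [833.9 241.1] 204 92 104.5 [833.4 242.2]
floor orange [198. 186.] [529.8 128.6] 159 100 175.8 [535.7 128.9]
side blue [262. 187.] 173 rect [ 485.7 -169.4] LxW 108 30 ang 33.2 mean [ 486.4 -169. ]
side blue [328. 204.] 327 rect [ 243.3 -175.6] LxW 145 39 ang 177.0 mean [ 242.4 -175.7]
side blue [199. 264.] 679 rect [539.4 221.8] LxW 174 93 ang 158.2 mean [542.7 227.7]
side orange [277. 156.] 270 rect [ 494.8 -367. ] LxW 152 70 ang 14.1 mean [ 499.4 -358.2]
side orange [117. 239.] 1387 rect [838.5 233.3] LxW 226 96 ang 104.7 mean [836.8 241.2]
side orange [214. 240.] 727 rect [534.8 122.1] LxW 154 106 ang 175.1 mean [539.8 121.7]
side red [201. 164.] 192 rect [ 726.7 -154.6] LxW 75 63 ang 116.3 mean [ 725.8 -157.2]
side red [175. 288.] 278 rect [546.4 358.1] LxW 62 46 ang 83.4 mean [546.2 357.9]
(510, 690, 3)
```

View pics/crop0.png

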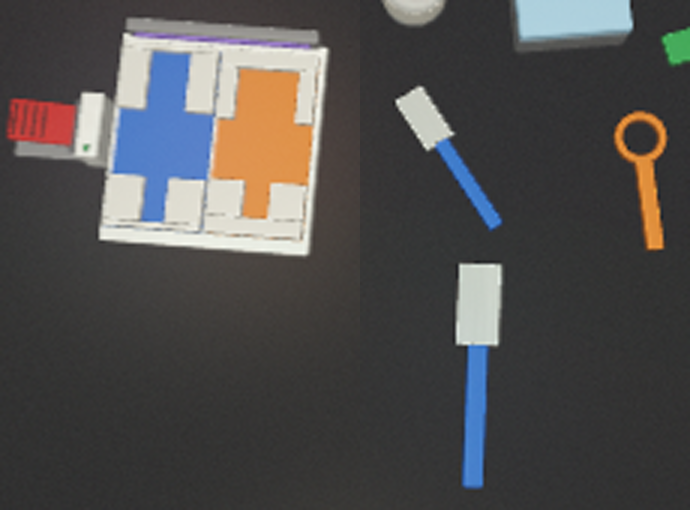

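The crop confirms it: the short-handled blue spatula has its blade up-left at (420,118), and the orange wrench has its ring at (640,137). The dock's blue floor is next to the red paddle, and both head pockets face the lamp bar. Next I'll compute the poses.

```bash
cat >> h.py <<'E'
def yawof(s):
    R=cv2.Rodrigues(np.array(s["orientation"],float))[0]; return np.degrees(np.arctan2(R[1,0],R[0,0])),R
def go(x,y,z=None,yaw=None):
    """x,y,z in mm, yaw deg: tool-frame shift needed now"""
    s=r.get_state(); w,R=yawof(s); p=s["tool_pos"]*1000
    d=np.array([x,y,p[2] if z is None else z])-p
    t=0 if yaw is None else -np.radians((yaw-w+90)%180-90)
    print("clk %.2f pos"%s["clock"],p.round(1),"yaw %.1f"%w,"tilt",R[2].round(3),"shift",(R.T@d).round(1),"turn %.3f"%t,"F",s["ft_force"].round(1),"w %.1f"%(s["gripper_width"]*1000),"j",s["joint_positions"].round(2))
E
python3 - <<'E'
from h import *
np.set_printoptions(precision=1,suppress=True)
def comp(m,near):
    k,l,s,c=cv2.connectedComponentsWithStats(m); return l==l[near[1],near[0]]
for n,np_ in(("top",dict(wr=(350,205),o=(198,186),b=(167,190))),("side",dict(wr=(285,157),o=(214,240),b=(200,265)))):
    im=cv2.imread(f"pics/{n}0.png")[:,:,::-1].copy()
    h=cv2.cvtColor(im,cv2.COLOR_RGB2HSV)
    mb=cv2.inRange(h,(98,120,50),(128,255,255))
    # wrench
    m=comp(mask(im,"orange"),np_["wr"]); v,u=np.nonzero(m); P=onz(n,np.c_[u,v],.012)[:,:2]*1000
    hd=P[P[:,0]<P[:,0].min()+80]; vx,vy,x0,y0=cv2.fitLine(hd.astype(np.float32),2,0,.01,.01).ravel()
    d=np.array([vx,vy])*np.sign(vx); t=(P-[x0,y0])@d
    ring=P[t>t.max()-56]; (rc,rr)=cv2.minEnclosingCircle(ring.astype(np.float32))
    print(n,"wrench dir",np.degrees(np.arctan2(d[1],d[0])),"origin",np.array([x0,y0])+d*((t.max()+t.min())/2),"ring",rc,rr,"len",np.ptp(t))
    th=np.radians(-4.5); e=np.array([np.cos(th),np.sin(th)]); f=np.array([-e[1],e[0]])
    for nm,m in(("o",comp(mask(im,"orange"),np_["o"])),("b",comp(mb,np_["b"]))):
        v,u=np.nonzero(m); A=onz(n,np.c_[u,v],.017)[:,:2]*1000; B=onz(n,np.c_[u,v],.029)[:,:2]*1000
        a=A@e;g=A@f; xm=np.percentile(a,99.5); xn=np.percentile(B@e,.5); c=(xm+xn)/2
        mid=(a>c-30)&(a<c+12)
        lo,hi=[],[]
        for q in np.arange(c-30,c+12,6):
            s=(a>=q)&(a<q+6); lo.append((q,g[s].min()));hi.append((q,g[s].max()))
        lo=np.array(lo);hi=np.array(hi); gy=(lo[:,1].mean()+hi[:,1].mean())/2
        print(n,nm,"centre",e*c+f*gy,"len",xm-xn,"wid",hi[:,1].mean()-lo[:,1].mean(),"slopes deg",np.degrees(np.polyfit(*lo.T,1)[0])-4.5,np.degrees(np.polyfit(*hi.T,1)[0])-4.5)
go(506,-160,150,33.2)
E
```

```text
top wrench dir 6.24819 origin [ 493.6 -360.9] ring (539.7015380859375, -357.1758728027344) 29.347522735595703 len 150.6698215894145
top o centre [529.7 128.3] len 156.76196161788914 wid 97.17100780687959 slopes deg -3.871394489285084 -4.668381614331398
top b centre [536.3 236.8] len 182.34753374012126 wid 97.79916417845823 slopes deg -6.274077274299344 -3.950198842416361
side wrench dir 6.5057387 origin [ 492.8 -358.5] ring (541.1712646484375, -354.6559143066406) 35.93207550048828 len 153.85124374020998
side o centre [531.6 126.8] len 154.16098954502235 wid 102.07680341022557 slopes deg -7.726764267494742 -3.0334156743550453
side b centre [537.4 227.1] len 180.86673558436246 wid 82.22876104823465 slopes deg -2.9300651296471125 -24.180622814777347
clk 0.10 pos [ 185.  -622.5  230.5] yaw 16.5 tilt [-0. -0. -1.] shift [ 439.5 -351.8   81.1] turn -0.291 F [ 0.5 -0.2  0.6] w 85.3 j [ 1.2  0.6  0.   1.5 -0.   1.  -0. ]
```

send_rows([
  [[27.5, -22, 5, 0, 0.2], [27.5, -22, 5, 0, 0.2], [27.5, -22, 5, 0, 0.2], [27.5, -22, 5, 0, 0.2], [27.5, -22, 5, 0, 0.2], [27.5, -22, 5, 0, 0.2], [27.5, -22, 5, 0, 0.2], [27.5, -22, 5, 0, 0.2]],
])

```text
clock: 0.77
tool_pos: [0.3465, -0.3901, 0.1909]
orientation: [-3.109, -0.452, 0.0]
ft_force: [1.0, -0.8, 0.2]
gripper_width: 0.0513
finger_force: 0.0
```

send_rows([
  [[27.5, -22, 5, 0, 0.2], [27.5, -22, 5, 0, 0.2], [27.5, -22, 5, 0, 0.2], [27.5, -22, 5, 0, 0.2], [27.5, -22, 5, 0, 0.2], [27.5, -22, 5, 0, 0.2], [27.5, -22, 5, 0, 0.2], [27.5, -22, 5, 0, 0.2]],
])

```text
clock: 1.43
tool_pos: [0.5072, -0.1587, 0.1508]
orientation: [-3.109, -0.452, 0.001]
ft_force: [0.0, -0.4, 1.2]
gripper_width: 0.0513
finger_force: 0.0
```

send_rows([
  [[0, 0, 0, -0.09, 0.2], [0, 0, 0, -0.1, 0.2], [0, 0, 0, -0.1, 0.2], [0, 0, 0, 0, 0.2], [0, 0, 0, 0, 0.2], [0, 0, 0, 0, 0.2], [0, 0, 0, 0, 0.2], [0, 0, 0, 0, 0.2]],
])

```text
clock: 2.1
tool_pos: [0.5066, -0.1605, 0.1513]
orientation: [3.011, 0.894, -0.0]
ft_force: [0.3, -0.1, -0.4]
gripper_width: 0.0512
finger_force: 0.0
```

```bash
python3 -c "
from h import *
go(506,-159.5,4,33.2)"
```

```text
clk 2.10 pos [ 506.6 -160.5  151.3] yaw 33.1 tilt [-0.  0. -1.] shift [ 1.000e-01 -1.200e+00  1.473e+02] turn -0.002 F [ 0.3 -0.1 -0.4] w 51.2 j [ 0.28  0.57 -0.03  1.93  0.03  0.64 -0.77]
```

send_rows([
  [[0, -1, 22, 0, 0.2], [0, 0, 22, 0, 0.2], [0, 0, 22, 0, 0.2], [0, 0, 22, 0, 0.2], [0, 0, 22, 0, 0.2], [0, 0, 20, 0, 0.2], [0, 0, 11, 0, 0.2], [0, 0, 6, 0, 0.2]],
])

```text
clock: 2.77
tool_pos: [0.5053, -0.1593, 0.0029]
orientation: [-3.01, -0.895, 0.003]
ft_force: [-0.3, -0.0, 0.4]
gripper_width: 0.0512
finger_force: 0.0
```

send_rows([
  [[0, 0, 0, 0, 0.2], [0, 0, 0, 0, -1], [0, 0, 0, 0, -1], [0, 0, 0, 0, -1], [0, 0, 0, 0, -1], [0, 0, 0, 0, -1], [0, 0, 0, 0, -1], [0, 0, 0, 0, -1]],
])

```text
clock: 3.43
tool_pos: [0.5071, -0.1599, 0.0057]
orientation: [3.01, 0.896, 0.003]
ft_force: [-0.5, 0.5, 6.1]
gripper_width: 0.0137
finger_force: 59.5
```

```bash
python3 -c "
from h import *
go(506,-159.5,4,33.2)"
```

```text
clk 3.43 pos [ 507.1 -159.9    5.7] yaw 33.1 tilt [ 0.002  0.002 -1.   ] shift [-0.7 -0.9  1.7] turn -0.001 F [-0.5  0.5  6.1] w 13.7 j [ 0.27  0.82 -0.02  2.    0.04  0.32 -0.78]
```

send_rows([
  [[0, 0, -4, 0, -1], [0, 0, -8, 0, -1], [0, 0, -18, 0, -1], [0, 0, -22, 0, -1], [0, 0, -22, 0, -1], [0, 0, -22, 0, -1], [0, 0, -18, 0, -1], [0, 0, -8, 0, -1]],
])

```text
clock: 4.1
tool_pos: [0.5073, -0.1598, 0.1293]
orientation: [3.009, 0.896, 0.006]
ft_force: [1.2, 0.3, -0.6]
gripper_width: 0.0142
finger_force: 58.8
```

send_rows([
  [[10, -13, 0, 0, -1], [18, -25, 0, 0, -1], [20, -28, 0, 0, -1], [20, -28, 0, 0, -1], [20, -28, 0, 0, -1], [20, -28, 0, 0, -1], [20, -28, 0, 0, -1], [20, -28, 0, 0, -1]],
])

```text
clock: 4.77
tool_pos: [0.5167, 0.0955, 0.1262]
orientation: [-3.011, -0.897, 0.001]
ft_force: [0.8, 0.2, -0.8]
gripper_width: 0.0141
finger_force: 58.8
```

send_rows([
  [[20, -28, 0, 0, -1], [20, -28, 0, 0, -1], [20, -28, 0, 0, -1], [18, -23, 0, 0, -1], [7, -8, 0, 0, -1], [0, 0, 0, 0.05, -1], [0, 0, 0, 0.1, -1], [0, 0, 0, 0.1, -1]],
])

```text
clock: 5.43
tool_pos: [0.5251, 0.2363, 0.126]
orientation: [3.1, 0.507, -0.002]
ft_force: [-0.1, 0.3, -0.2]
gripper_width: 0.0139
finger_force: 58.8
```

send_rows([
  [[0, 0, 0, 0.1, -1], [0, 0, 0, 0.1, -1], [0, 0, 0, 0.1, -1], [0, 0, 0, 0.1, -1], [0, 0, 0, 0, -1], [0, 0, 0, 0, -1], [0, 0, 0, 0, -1], [0, 0, 0, 0, -1]],
])

```text
clock: 6.1
tool_pos: [0.5256, 0.2364, 0.1263]
orientation: [-3.14, 0.11, 0.0]
ft_force: [0.7, 0.3, -1.7]
gripper_width: 0.0138
finger_force: 58.8
```

```bash
python3 - <<'E'
from h import *
go(527,236.7,60,-4)
a=save("top","pics/t1.png");b=save("side","pics/s1.png")
c=np.hstack([cv2.resize(a[120:270,90:270],None,fx=2.2,fy=2.2),cv2.resize(b[170:320,110:290],None,fx=2.2,fy=2.2)])
cv2.imwrite("pics/c1.png",c[:,:,::-1])
E
```

```text
clk 6.10 pos [525.6 236.4 126.3] yaw -4.0 tilt [-0. -0. -1.] shift [ 1.4 -0.4 66.3] turn 0.000 F [ 0.7  0.3 -1.7] w 13.8 j [-0.62  0.67  0.23  1.83 -0.23  0.67 -1.9 ]
```

View pics/c1.png

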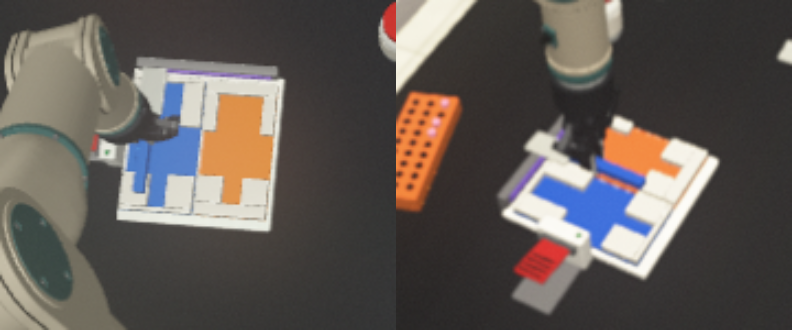

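The spatula is held over the blue compartment. In the crop its handle tail is visible at (140,165) in the top half and (620,172) in the side half. I'll check the grasp offset from those blobs.

```bash
python3 - <<'E'
from h import *
np.set_printoptions(precision=1,suppress=True)
th=np.radians(-4); e=np.array([np.cos(th),np.sin(th)]); f=np.array([-e[1],e[0]]); tcp=np.array([525.6,236.4])
for n in("top","side"):
    im=cv2.imread(f"pics/{n[0]}1.png")[:,:,::-1].copy()
    for b in blobs(n,im,"blue",.134,15):
        print(n,b[0],b[1],"rel tcp: ",(b[2]-tcp)@e,(b[2]-tcp)@f,"LW %.0f %.0f ang %.1f"%b[3:6])
E
```

```text
top [168. 165.] 81 rel tcp:  50.27801333461623 -31.266125970131558 LW 42 20 ang 174.4
top [152. 194.] 123 rel tcp:  -42.000543321667045 7.66629716811447 LW 67 23 ang 175.8
top [293. 279.] 326 rel tcp:  -251.70874977289515 -423.3023853764669 LW 133 20 ang 177.4
side [328. 204.] 326 rel tcp:  -280.3681510865579 -312.0271883926211 LW 130 36 ang 177.2
side [211. 248.] 100 rel tcp:  -39.22013923430616 3.818006678974753 LW 74 18 ang 170.9
side [199. 264.] 684 rel tcp:  -41.05496635155861 60.84368253866231 LW 156 83 ang 158.2
```

send_rows([
  [[1, 0, 6, 0, -1], [0, 0, 14, 0, -1], [0, 0, 16, 0, -1], [0, 0, 16, 0, -1], [0, 0, 14, 0, -1], [0, 0, 8, 0, -1], [0, 0, 2, 0, -1], [0, 0, 0, 0, -1]],
])

```text
clock: 6.87
tool_pos: [0.5264, 0.2364, 0.0497]
orientation: [3.139, -0.112, -0.001]
ft_force: [0.2, 0.5, -1.1]
gripper_width: 0.0139
finger_force: 58.8
```

```bash
python3 - <<'E'
from h import *
go(527,236.7,22.5,-4)
a=save("top","pics/t2.png");b=save("side","pics/s2.png")
c=np.hstack([cv2.resize(a[140:230,130:230],None,fx=4,fy=4,interpolation=2),cv2.resize(b[210:300,150:250],None,fx=4,fy=4,interpolation=2)])
cv2.imwrite("pics/c2.png",c[:,:,::-1])
E
```

```text
clk 6.87 pos [526.4 236.4  49.7] yaw -4.1 tilt [-0.001  0.001 -1.   ] shift [ 0.6 -0.4 27.2] turn -0.001 F [ 0.2  0.5 -1.1] w 13.9 j [-0.58  0.79  0.18  1.86 -0.26  0.51 -1.87]
```

View pics/c2.png

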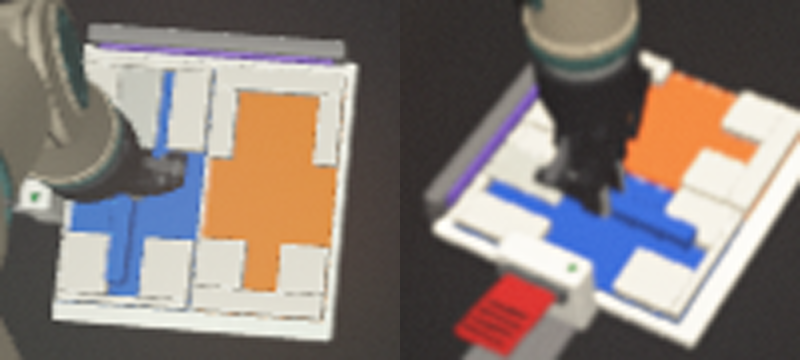

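```bash
python3 - <<'E'
from h import *
np.set_printoptions(precision=1,suppress=True)
th=np.radians(-4); e=np.array([np.cos(th),np.sin(th)]); f=np.array([-e[1],e[0]]); tcp=np.array([526.4,236.4])
def pt(n,c,z,l):
    o=(130,140) if n=="top" else (150,210); x=c[0]-(400 if n=="side" else 0)
    p=onz(n,[[ (x+.5)/4+o[0]-.5,(c[1]+.5)/4+o[1]-.5]],z)[0,:2]*1000; print(n,l,"rel TCP along,across:",(p-tcp)@e,(p-tcp)@f)
zt=.0497-.0057
pt("top",(123,260),zt+.014,"handle mid");pt("top",(122,283),zt+.014,"handle tail")
pt("top",(108,262),.029,"tailblk L");pt("top",(141,262),.029,"tailblk R");pt("top",(172,110),.029,"headblk R")
pt("top",(158,110),zt+.004,"blade R edge");pt("top",(118,110),zt+.004,"blade L?")
pt("side",(693,228),zt+.014,"tail top-face end mid")
pt("side",(655,217),zt+.014,"handle mid top")
pt("side",(668,215),.029,"tailblk R corner head side");pt("side",(640,248),.029,"tailblk L corner head side");pt("side",(488,180),zt+.004,"blade?")
# handle row profile in raw image
im=cv2.imread("pics/t2.png")
for v in(203,206,208): print(v,[tuple(int(q) for q in im[v,u]) for u in range(154,168)])
E
```

```text
top handle mid rel TCP along,across: -59.41092772102392 -3.4032429105881783
top handle tail rel TCP along,across: -77.443691865332 -4.685733353902006
top tailblk L rel TCP along,across: -57.9271204021936 15.252058416090213
top tailblk R rel TCP along,across: -55.909659854631386 -11.050070969470717
top headblk R rel TCP along,across: 69.24060182269774 -22.07652942353075
top blade R edge rel TCP along,across: 64.11746314746635 -15.080071492214252
top blade L? rel TCP along,across: 61.74543155741086 16.84189669754567
side tail top-face end mid rel TCP along,across: -73.89905251460071 -3.570924651401349
side handle mid top rel TCP along,across: -43.82390164533228 0.27351933419396945
side tailblk R corner head side rel TCP along,across: -39.24018277163105 -24.18819819746515
side tailblk L corner head side rel TCP along,across: -35.69918475767696 12.275457897281049
side blade? rel TCP along,across: 92.09815503610889 21.2862889609914
203 [(208, 219, 222), (208, 220, 222), (195, 181, 173), (196, 134, 96), (201, 128, 83), (201, 128, 83), (204, 133, 89), (165, 105, 77), (171, 108, 78), (196, 124, 83), (201, 129, 86), (176, 127, 99), (199, 205, 206), (208, 220, 222)]
206 [(209, 220, 222), (209, 221, 223), (212, 185, 168), (205, 137, 87), (201, 128, 83), (202, 130, 86), (199, 128, 84), (150, 97, 73), (183, 117, 79), (201, 129, 86), (201, 129, 86), (203, 186, 176), (207, 215, 216), (208, 220, 222)]
208 [(209, 221, 223), (203, 207, 205), (202, 162, 144), (202, 130, 85), (201, 129, 84), (202, 130, 85), (195, 124, 82), (161, 102, 75), (188, 119, 81), (201, 129, 84), (201, 129, 86), (209, 208, 208), (210, 221, 224), (209, 221, 223)]
```

The spatula lines up with the pockets within about 2 mm: its blade centre is at +0.9 and the pocket axis at about +1, with the tail at −77.4 as expected. Lowering.

send_rows([
  [[0.5, -0.8, 3, 0, -1], [0, 0, 5, 0, -1], [0, 0, 5, 0, -1], [0, 0, 5, 0, -1], [0, 0, 3, 0, -1], [0, 0, 2, 0, -1], [0, 0, 1, 0, -1], [0, 0, 0, 0, -1]],
])

```text
clock: 7.63
tool_pos: [0.527, 0.2372, 0.026]
orientation: [3.139, -0.112, -0.001]
ft_force: [0.5, 0.4, 0.1]
gripper_width: 0.0139
finger_force: 58.8
```

```bash
python3 -c "
from h import *
go(527,236.7,22.7,-4)"
```

```text
clk 7.63 pos [527.  237.2  26. ] yaw -4.1 tilt [-0.  0. -1.] shift [-0.   0.5  3.3] turn -0.001 F [0.5 0.4 0.1] w 13.9 j [-0.58  0.83  0.17  1.87 -0.27  0.47 -1.86]
```

send_rows([
  [[0, 0, 1, 0, -1], [0, 0, 0.5, 0, -1], [0, 0, 0.5, 0, -1], [0, 0, 0.5, 0, -1], [0, 0, 0.5, 0, -1], [0, 0, 0, 0, -1], [0, 0, 0, 0, -1], [0, 0, 0, 0, -1]],
])

```text
clock: 8.3
tool_pos: [0.5272, 0.2374, 0.0234]
orientation: [-3.14, 0.112, -0.0]
ft_force: [-0.1, -0.6, -0.6]
gripper_width: 0.0137
finger_force: 58.8
```

send_rows([
  [[0, 0, 0.5, 0, -1], [0, 0, 0.5, 0, -1], [0, 0, 0.5, 0, -1], [0, 0, 0.3, 0, -1], [0, 0, 0, 0, -1], [0, 0, 0, 0, -1], [0, 0, 0, 0, -1], [0, 0, 0, 0, -1]],
])

```text
clock: 8.97
tool_pos: [0.5273, 0.2374, 0.0227]
orientation: [-3.139, 0.112, -0.0]
ft_force: [-2.0, -1.1, 9.8]
gripper_width: 0.0137
finger_force: 60.0
```

send_rows([
  [[0, 0, -0.3, 0, -1], [0, 0, 0, 0, -0.5], [0, 0, 0, 0, -0.3], [0, 0, 0, 0, -0.1], [0, 0, 0, 0, 0], [0, 0, 0, 0, 0], [0, 0, -5, 0, 0], [0, 0, -10, 0, 0]],
])

```text
clock: 9.63
tool_pos: [0.5263, 0.2369, 0.0363]
orientation: [3.139, -0.112, -0.003]
ft_force: [-0.1, 0.4, -0.2]
gripper_width: 0.0427
finger_force: 0.0
```

send_rows([
  [[0, 0, -20, 0, 0], [0, 0, -25, 0, 0], [0, 0, -25, 0, 0], [0, 0, -25, 0, 0], [0, 20, -10, 0, 0], [0, 36, 0, 0, 0], [0, 38, 0, 0, 0], [0, 38, 0, 0, 0]],
])

```text
clock: 10.3
tool_pos: [0.5178, 0.1049, 0.1432]
orientation: [-3.139, 0.109, -0.003]
ft_force: [0.5, -1.1, 0.3]
gripper_width: 0.0423
finger_force: 0.0
```

send_rows([
  [[0, 38, 0, 0, 0], [0, 38, 0, 0, 0], [0, 38, 0, 0, 0], [0, 38, 0, 0, 0], [0, 38, 0, 0, 0], [0, 38, 0, 0, 0], [0, 38, 0, 0, 0], [0, 38, 0, 0, 0]],
])

```text
clock: 10.97
tool_pos: [0.4958, -0.1995, 0.1429]
orientation: [3.139, -0.112, 0.002]
ft_force: [0.6, 0.2, 0.6]
gripper_width: 0.0427
finger_force: 0.0
```

```bash
python3 - <<'E'
from h import *
np.set_printoptions(precision=1,suppress=True)
go(484,-360.5,4,6.3)
a=save("top","pics/t3.png");b=save("side","pics/s3.png")
for n,i in(("top",a),("side",b)):
    for q in blobs(n,i,"orange",.012): print(n,q[0],q[1],q[2],"%.0f %.0f %.1f"%q[3:6])
c=np.hstack([cv2.resize(a[140:230,130:230],None,fx=4,fy=4,interpolation=2),cv2.resize(b[210:300,150:250],None,fx=4,fy=4,interpolation=2)])
cv2.imwrite("pics/c3.png",c[:,:,::-1])
E
```

```text
clk 10.97 pos [ 495.8 -199.5  142.9] yaw -4.1 tilt [ 0.  0. -1.] shift [ -0.5 161.4 138.9] turn -0.181 F [0.6 0.2 0.6] w 42.7 j [ 0.2  0.6  0.2  1.9 -0.2  0.6 -1.2]
top [167.  98.] 1383 [835.9 242.2] 205 92 104.6
top [198. 186.] 1014 [530.8 129.4] 159 100 175.8
top [350. 198.] 323 [ 493.7 -355. ] 150 52 178.2
side [280. 156.] 235 [ 485.4 -355.1] 139 73 180.0
side [117. 239.] 1386 [838.5 233.3] 226 96 104.8
side [214. 240.] 728 [535.3 122. ] 154 106 176.5
```

View pics/c3.png

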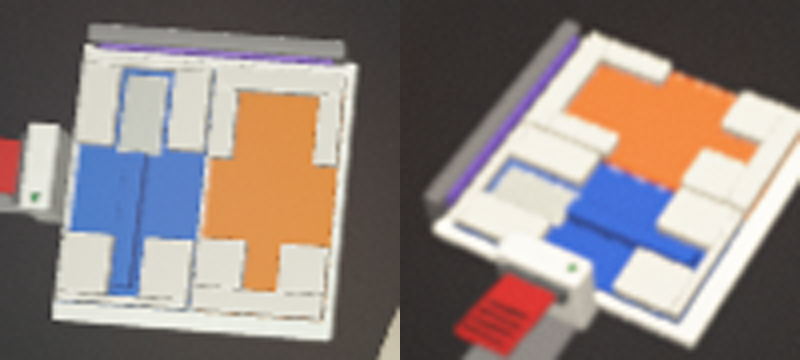

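The spatula lies flat in its compartment: blade at (143,112), with a blue gap all around, and handle in the tail pocket at (125,265). Now the wrench.

send_rows([
  [[0, 32, 0, 0, 0], [0, 34, 0, 0, 0], [0, 34, 0, 0, 0], [0, 32, 0, 0, 0], [0, 20, 0, 0, 0], [0, 9, 0, 0, 0], [0, 0, 0, -0.09, 0], [0, 0, 0, -0.09, 0]],
])

```text
clock: 11.73
tool_pos: [0.4847, -0.3576, 0.1422]
orientation: [-3.136, -0.177, 0.0]
ft_force: [1.0, 0.3, -0.2]
gripper_width: 0.0429
finger_force: 0.0
```

send_rows([
  [[0, 0, 15, 0, 0], [0, 0, 22, 0, 0], [0, 0, 22, 0, 0], [0, 0, 20, 0, 0], [0, 0, 10, 0, 0], [0, 0, 0, 0, 0], [0, 0, 0, 0, 0], [0, 0, 0, 0, 0]],
])

```text
clock: 12.4
tool_pos: [0.4856, -0.3583, 0.0541]
orientation: [3.136, 0.172, 0.003]
ft_force: [0.4, 0.9, 1.0]
gripper_width: 0.0426
finger_force: 0.0
```

```bash
python3 -c "
from h import *
go(484.5,-360,5,6.3)"
```

```text
clk 12.40 pos [ 485.6 -358.3   54.1] yaw 6.3 tilt [ 0.002  0.001 -1.   ] shift [-1.4  1.5 49.1] turn -0.001 F [0.4 0.9 1. ] w 42.6 j [ 0.54  0.8   0.07  1.79 -0.1   0.56 -0.78]
```

send_rows([
  [[-1, 1.5, 12, 0, 0], [0, 0, 14, 0, 0], [0, 0, 12, 0, 0], [0, 0, 7, 0, 0], [0, 0, 3, 0, 0], [0, 0, 0, 0, 0], [0, 0, 0, 0, -1], [0, 0, 0, 0, -1]],
])

```text
clock: 13.07
tool_pos: [0.4843, -0.3603, 0.0054]
orientation: [3.136, 0.17, 0.002]
ft_force: [0.6, -1.0, 0.7]
gripper_width: 0.0194
finger_force: 0.3
```

send_rows([
  [[0, 0, 0, 0, -1], [0, 0, 0, 0, -1], [0, 0, 0, 0, -1], [0, 0, 0, 0, -1], [0, 0, 0, 0, -1], [0, 0, 0, 0, -1], [0, 0, 0, 0, -1], [0, 0, 0, 0, -1]],
])

```text
clock: 13.73
tool_pos: [0.4844, -0.3603, 0.0057]
orientation: [3.136, 0.171, 0.002]
ft_force: [-0.6, -0.9, 7.0]
gripper_width: 0.0158
finger_force: 59.7
```

```bash
python3 -c "
from h import *
go(521,128.6,130,-4)"
```

```text
clk 13.73 pos [ 484.4 -360.3    5.7] yaw 6.2 tilt [ 0.001  0.001 -1.   ] shift [  89.6 -481.9 -124.8] turn 0.179 F [-0.6 -0.9  7. ] w 15.8 j [ 0.55  0.87  0.06  1.8  -0.11  0.47 -0.77]
```

send_rows([
  [[0, 0, -4, 0, -1], [0, 0, -10, 0, -1], [0, 0, -20, 0, -1], [0, 0, -24, 0, -1], [0, 0, -24, 0, -1], [0, 0, -22, 0, -1], [0, 0, -14, 0, -1], [0, 0, -7, 0, -1]],
])

```text
clock: 14.4
tool_pos: [0.4847, -0.3603, 0.1326]
orientation: [3.135, 0.171, 0.004]
ft_force: [-0.6, 0.1, -1.7]
gripper_width: 0.0156
finger_force: 59.0
```

send_rows([
  [[3, -16, 0, 0, -1], [5, -28, 0, 0, -1], [6, -32, 0, 0, -1], [6, -32, 0, 0, -1], [6, -32, 0, 0, -1], [6, -32, 0, 0, -1], [6, -32, 0, 0, -1], [6, -32, 0, 0, -1]],
])

```text
clock: 15.07
tool_pos: [0.5013, -0.1186, 0.1296]
orientation: [-3.136, -0.171, 0.002]
ft_force: [1.5, 0.2, -0.2]
gripper_width: 0.0157
finger_force: 59.0
```

send_rows([
  [[6, -32, 0, 0, -1], [6, -32, 0, 0, -1], [6, -32, 0, 0, -1], [6, -32, 0, 0, -1], [6, -32, 0, 0, -1], [6, -32, 0, 0, -1], [6, -32, 0, 0, -1], [4, -22, 0, 0, -1]],
])

```text
clock: 15.73
tool_pos: [0.5203, 0.1332, 0.1295]
orientation: [-3.135, -0.176, 0.001]
ft_force: [0.5, 1.0, -0.3]
gripper_width: 0.016
finger_force: 59.0
```

send_rows([
  [[0, 0, 0, 0.06, -1], [0, 0, 0, 0.08, -1], [0, 0, 0, 0.04, -1], [0, 0, 15, 0, -1], [0, 0, 22, 0, -1], [0, 0, 22, 0, -1], [0, 0, 15, 0, -1], [0, 0, 6, 0, -1]],
])

```text
clock: 16.4
tool_pos: [0.5189, 0.129, 0.0476]
orientation: [3.139, -0.111, -0.007]
ft_force: [-0.5, 0.1, -1.2]
gripper_width: 0.0156
finger_force: 59.0
```

```bash
python3 - <<'E'
from h import *
go(521,128.6,50,-4)
a=save("top","pics/t4.png");b=save("side","pics/s4.png")
c=np.hstack([cv2.resize(a[140:230,130:230],None,fx=4,fy=4,interpolation=2),cv2.resize(b[210:300,150:250],None,fx=4,fy=4,interpolation=2)])
cv2.imwrite("pics/c4.png",c[:,:,::-1])
E
```

```text
clk 16.40 pos [518.9 129.   47.6] yaw -4.1 tilt [-0.004  0.001 -1.   ] shift [ 2.1  0.2 -2.4] turn -0.001 F [-0.5  0.1 -1.2] w 15.6 j [-0.4   0.76  0.16  1.98 -0.27  0.43 -1.68]
```

View pics/c4.png

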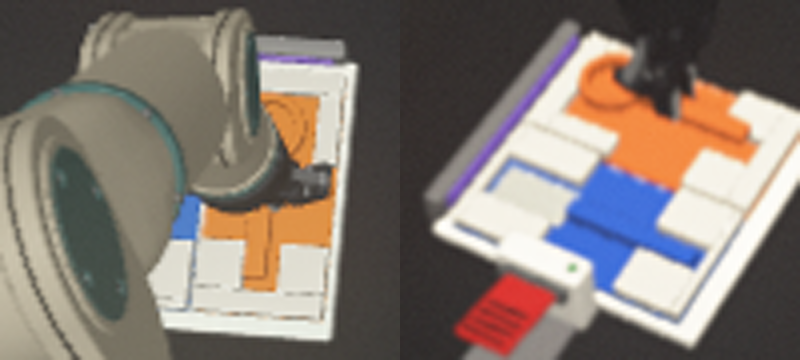

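The wrench is held over the orange floor, with its handle tail at (257,278) and ring at (285,125). I'll check the offset.

```bash
python3 - <<'E'
from h import *
np.set_printoptions(precision=1,suppress=True)
th=np.radians(-4); e=np.array([np.cos(th),np.sin(th)]); f=np.array([-e[1],e[0]]); tcp=np.array([518.9,129.0])
def pt(c,z,l):
    p=onz("top",[[(c[0]+.5)/4+129.5,(c[1]+.5)/4+139.5]],z)[0,:2]*1000; print(l,"rel TCP along,across: %.1f %.1f"%((p-tcp)@e,(p-tcp)@f))
zt=.0476-.0057+.012
pt((257,262),zt,"handle");pt((257,279),zt,"tail")
pt((244,262),.029,"blkL");pt((279,262),.029,"blkR");pt((262,291),.029,"tail wall")
pt((237,120),.029,"headL");pt((317,120),.017,"headR (floor)");pt((314,120),.029,"headR");pt((308,125),zt,"ring R edge");pt((280,93),.017,"head wall floor")
im=cv2.imread("pics/t4.png")
for v in(204,206): print(v,[tuple(int(q) for q in im[v,u]) for u in range(188,202)])
go(521,128.6,23,-4)
E
```

```text
handle rel TCP along,across: -52.4 0.4
tail rel TCP along,across: -65.7 -1.0
blkL rel TCP along,across: -49.6 14.7
blkR rel TCP along,across: -47.5 -13.0
tail wall rel TCP along,across: -71.6 -1.9
headL rel TCP along,across: 64.9 32.3
headR (floor) rel TCP along,across: 72.4 -30.4
headR rel TCP along,across: 69.6 -29.6
ring R edge rel TCP along,across: 59.5 -28.7
head wall floor rel TCP along,across: 92.6 1.8
204 [(210, 221, 224), (210, 221, 224), (184, 196, 198), (108, 158, 220), (74, 147, 224), (75, 148, 224), (76, 149, 224), (77, 152, 227), (59, 110, 176), (71, 141, 217), (74, 147, 224), (66, 127, 198), (205, 218, 223), (210, 222, 224)]
206 [(210, 222, 224), (211, 222, 225), (157, 179, 197), (89, 149, 219), (74, 147, 223), (74, 147, 224), (74, 148, 223), (76, 150, 225), (60, 110, 175), (71, 143, 217), (75, 148, 224), (93, 155, 217), (202, 216, 223), (210, 222, 224)]
clk 16.50 pos [519.8 129.   48.7] yaw -4.1 tilt [-0.  0. -1.] shift [ 1.3  0.3 25.7] turn -0.001 F [0.1 1.4 0.2] w 15.5 j [-0.4  0.8  0.2  2.  -0.3  0.4 -1.7]
```

send_rows([
  [[1, -0.8, 3, 0, -1], [0, 0, 5, 0, -1], [0, 0, 5, 0, -1], [0, 0, 5, 0, -1], [0, 0, 3, 0, -1], [0, 0, 2, 0, -1], [0, 0, 1, 0, -1], [0, 0, 0, 0, -1]],
])

```text
clock: 17.17
tool_pos: [0.5219, 0.1299, 0.0256]
orientation: [3.139, -0.112, -0.0]
ft_force: [1.4, -0.1, -1.0]
gripper_width: 0.0157
finger_force: 59.0
```

send_rows([
  [[0, 0, 0.5, 0, -1], [0, 0, 0.5, 0, -1], [0, 0, 0.5, 0, -1], [0, 0, 0, 0, -1], [0, 0, 0, 0, -1], [0, 0, 0, 0, -1], [0, 0, 0, 0, -1], [0, 0, 0, 0, -1]],
])

```text
clock: 17.83
tool_pos: [0.522, 0.1299, 0.0243]
orientation: [-3.14, 0.112, -0.0]
ft_force: [0.0, -0.2, -1.1]
gripper_width: 0.0155
finger_force: 59.0
```

send_rows([
  [[0, 0, 0.5, 0, -1], [0, 0, 0.5, 0, -1], [0, 0, 0.5, 0, -1], [0, 0, 0.5, 0, -1], [0, 0, 0.3, 0, -1], [0, 0, 0, 0, -1], [0, 0, 0, 0, -1], [0, 0, 0, 0, -1]],
])

```text
clock: 18.5
tool_pos: [0.522, 0.1299, 0.0226]
orientation: [-3.139, 0.112, -0.0]
ft_force: [-1.9, 0.2, 6.6]
gripper_width: 0.0156
finger_force: 59.8
```

send_rows([
  [[0, 0, -0.3, 0, -1], [0, 0, 0, 0, -0.5], [0, 0, 0, 0, -0.3], [0, 0, 0, 0, -0.1], [0, 0, 0, 0, 0], [0, 0, 0, 0, 0], [0, 0, -5, 0, 0], [0, 0, -10, 0, 0]],
])

```text
clock: 19.17
tool_pos: [0.5212, 0.1296, 0.0369]
orientation: [3.139, -0.112, -0.003]
ft_force: [0.2, -0.1, 0.7]
gripper_width: 0.0429
finger_force: 0.0
```

send_rows([
  [[0, 0, -20, 0, 0], [0, 0, -25, 0, 0], [0, 0, -25, 0, 0], [0, 0, -25, 0, 0], [0, 0, -10, 0, -0.5], [2, -20, 0, 0, -1], [2, -36, 0, 0, -1], [2, -36, 0, 0, -1]],
])

```text
clock: 19.83
tool_pos: [0.535, 0.2209, 0.1432]
orientation: [3.139, -0.117, 0.001]
ft_force: [0.7, 0.8, -0.2]
gripper_width: -0.0002
finger_force: 0.0
```

send_rows([
  [[1, -36, 0, 0, -1], [1, -36, 0, 0, -1], [0, -36, 0, 0, -1], [0, -30, 0, 0, -1], [0, -14, 0, 0, -1], [0, 0, 0, 0, -1], [0, 0, 0, 0, -1], [0, 0, 0, 0, -1]],
])

```text
clock: 20.5
tool_pos: [0.5475, 0.3706, 0.1422]
orientation: [3.138, -0.114, -0.0]
ft_force: [-1.1, -0.2, -0.4]
gripper_width: 0.0003
finger_force: 0.0
```

```bash
python3 - <<'E'
from h import *
go(547,373,65,-4)
a=save("top","pics/t5.png");b=save("side","pics/s5.png")
c=np.hstack([cv2.resize(a[140:230,110:210],None,fx=4,fy=4,interpolation=2),cv2.resize(b[210:310,150:250],None,fx=4,fy=3.6,interpolation=2)])
cv2.imwrite("pics/c5.png",c[:,:,::-1])
E
```

```text
clk 20.50 pos [547.5 370.6 142.2] yaw -4.2 tilt [-0.     0.002 -1.   ] shift [-0.6 -2.5 77.2] turn -0.003 F [-1.1 -0.2 -0.4] w 0.3 j [-0.8   0.76  0.28  1.57 -0.25  0.85 -2.07]
```

View pics/c5.png

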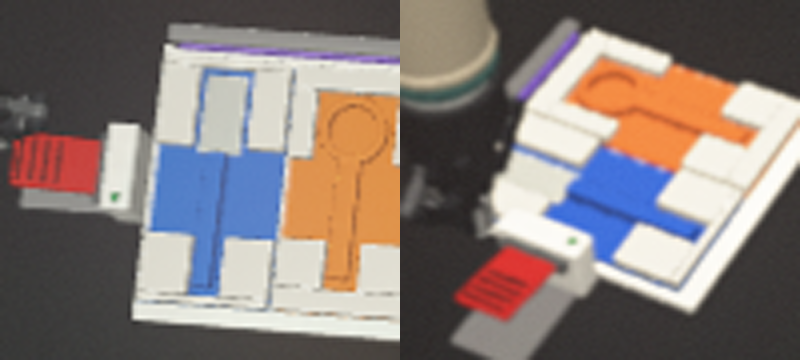

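Both tools lie flat in place: the ring is in the wide pocket at (353,130) and the blade at (222,112). The fingers are over the paddle, with its red top at (55,165). Pressing now.

send_rows([
  [[0, -2.5, 12, 0, -1], [0, 0, 20, 0, -1], [0, 0, 20, 0, -1], [0, 0, 14, 0, -1], [0, 0, 7, 0, -1], [0, 0, 4, 0, -1], [0, 0, 4, 0, -1], [0, 0, 4, 0, -1]],
])

```text
clock: 21.27
tool_pos: [0.548, 0.3757, 0.0579]
orientation: [-3.138, 0.112, -0.001]
ft_force: [-1.3, 0.8, 3.0]
gripper_width: 0.0001
finger_force: 1.5
```

send_rows([
  [[0, 0, 4, 0, -1], [0, 0, 4, 0, -1], [0, 0, 4, 0, -1], [0, 0, 3, 0, -1], [0, 0, 2, 0, -1], [0, 0, 2, 0, -1], [0, 0, 1, 0, -1], [0, 0, 0, 0, -1]],
])

```text
clock: 21.93
tool_pos: [0.5481, 0.3766, 0.0385]
orientation: [-3.137, 0.111, -0.002]
ft_force: [-2.5, 2.0, 7.9]
gripper_width: -0.0002
finger_force: 4.1
```

```bash
python3 -c "
from h import *
go(547,373,36,-4)"
```

```text
clk 21.93 pos [548.1 376.6  38.5] yaw -4.0 tilt [ 0.001 -0.002 -1.   ] shift [-0.9  3.7  2.5] turn -0.001 F [-2.5  2.   7.9] w -0.2 j [-0.77  0.9   0.23  1.61 -0.29  0.67 -2.04]
```

send_rows([
  [[0, 0, 1, 0, -1], [0, 0, 1, 0, -1], [0, 0, 1, 0, -1], [0, 0, 1, 0, -1], [0, 0, 1, 0, -1], [0, 0, 0, 0, -1], [0, 0, 0, 0, -1], [0, 0, 0, 0, -1]],
])

```text
clock: 22.6
tool_pos: [0.5483, 0.3763, 0.0357]
orientation: [-3.137, 0.111, -0.002]
ft_force: [-5.6, -1.2, 21.0]
gripper_width: 0.0
finger_force: 9.9
```

The force jumped to 21 N at z = 35.7 mm, so the paddle is at its hard stop. Raising.

send_rows([
  [[0, 0, -4, 0, -1], [0, 0, -6, 0, -1], [0, 0, -8, 0, -1], [0, 0, -10, 0, -1], [0, 0, -15, 0, -1], [0, 0, -20, 0, -1], [0, 0, -20, 0, -1], [0, 0, -20, 0, -1]],
])

```text
clock: 23.27
tool_pos: [0.5475, 0.3739, 0.1359]
orientation: [3.138, -0.113, -0.001]
ft_force: [0.5, 0.4, 0.0]
gripper_width: -0.0002
finger_force: 0.0
```

send_rows([
  [[0, -20, -15, 0, -1], [0, -30, -10, 0, -1], [0, -30, 0, 0, -1], [0, -30, 0, 0, -1], [0, -15, 0, 0, -1], [0, 0, 0, 0, -1], [0, 0, 0, 0, -1], [0, 0, 0, 0, -1]],
])

```text
clock: 23.93
tool_pos: [0.557, 0.4975, 0.1599]
orientation: [3.137, -0.114, 0.0]
ft_force: [0.2, 0.0, 0.2]
gripper_width: 0.0001
finger_force: 0.0
```

```bash
python3 - <<'E'
from h import *
np.set_printoptions(precision=1,suppress=True)
go(547,373,150,-4)
a=save("top","pics/t6.png");b=save("side","pics/s6.png")
for q in blobs("side",b,"red",.055): print(q[0],q[1],q[2],"%.0f %.0f %.1f"%q[3:6])
c=np.hstack([cv2.resize(a[140:230,110:210],None,fx=4,fy=4,interpolation=2),cv2.resize(b[210:310,150:250],None,fx=4,fy=3.6,interpolation=2)])
cv2.imwrite("pics/c6.png",c[:,:,::-1])
E
```

```text
clk 23.93 pos [557.  497.5 159.9] yaw -4.2 tilt [ 0.  0. -1.] shift [ -1.  124.8  10.3] turn -0.003 F [0.2 0.  0.2] w 0.1 j [-0.9  0.9  0.3  1.3 -0.3  1.1 -2.2]
[176. 288.] 279 [546.2 358. ] 64 46 80.2
```

View pics/c6.png

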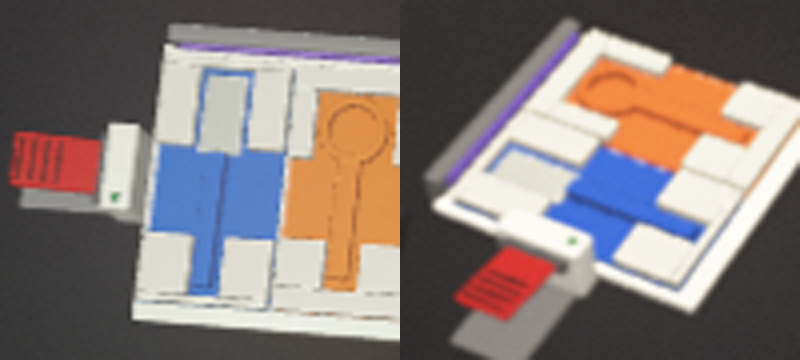

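The paddle is back up, with its red top at (55,163) as before, and both tools are still in place with the arm clear. Handing in.

```bash
python3 -c "
from workcell import r
print(r.finish_job())"
```

```text
the job is handed in; nothing more can be done
None
```

I laid the spatula and then the wrench flat in their compartments, then pressed the paddle to its hard stop (21 N); it sprang back up, and I handed the job in at about 24 s with the arm clear.

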